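# Hang the oiled ladle in the free place on the drying rail

## Task

Take the freshly oiled wooden ladle off the small oiling stand and hang it by its hook on the drying rail under the board, on the rubber sleeve in the free place between two hanging utensils. Lower it gently so that it hangs straight and touches neither neighbour, and leave the utensils already hanging and the mallet where they are.

Things in the scene. Friction and masses are not known exactly. Their poses are not given: they have to be found in the camera images.
- ladle_handle (a point): Wooden ladle to hang (185 mm tall, 104 to 169 g), at first hanging upright on the oiling stand: the grip point half-way up its straight handle, 18 mm wide along y, 9 mm thick along x, z up. Free handle: 40 mm below to the bowl's rim, 80 mm above. Hook and rod stand above it: grip with the tool tilted about 35 degrees, reaching from the robot's side (-x) forward and down, closing along y.
- ladle_hook (a point): Same ladle, same axes, 19.5 mm to +x and 85 mm above ladle_handle: where the rod's axis lies in its hook. The handle bends over the rod to +x; opening 15 mm to either side along x; crest's top 17 mm above, hook's point ends 18 mm below on the +x side. Raise it 25 mm or more to clear a rod, then it leaves to -x.
- ladle_bowl (a point): Same ladle, same axes: centre of the mouth of its round bowl (64 mm across, 42 mm deep, mouth up), 8.5 mm to +x and 125 mm below ladle_hook.
- stand_bar (a point): Oiling stand (fixed): point on the axis of its level steel bar, 13 mm thick, 230 mm above the bench, where the ladle hangs at first. The bar runs along y: free end 30 mm to +y, 18 mm thick post 90 mm to -y. Wooden foot 120 x 150 mm, 20 mm high. -x is the robot's side.
- free_place (a point): Drying rack (fixed, 425 mm wide): middle of the black rubber sleeve (30 mm long, 13 mm thick) on its level rail, on the axis, 230 mm above the bench. The rail runs along y; -x is the robot's side. A 60 mm deep board lies right above, underside 95 mm over this point: no room for a vertical tool. Neighbours hang 80 mm (give or take 3) to either side; the posts are 140 mm off or more.
- hung_dipper_hook (a point): Bystander hanging loose on the rail: a dipper with a straight round cup 60 mm across; the point of its hook on the rail's axis. Handle 18 mm wide, wide part 121 to 179 mm below this point; axes as for the ladle's hook. It must stay on its place.
- hung_ladle_hook (a point): Bystander hanging loose on the rail: a ladle just like the one to hang, bowl 64 mm across; the point of its hook on the rail's axis. Handle 18 mm wide, wide part 121 to 179 mm below this point; axes as for the ladle's hook. It must stay on its place.
- hung_turner_hook (a point): Bystander hanging loose on the rail: a turner with a flat blade 60 mm wide and 58 mm high; the point of its hook on the rail's axis. Handle 18 mm wide, wide part 121 to 179 mm below this point; axes as for the ladle's hook. It must stay on its place.
- mallet_head (a point): Bystander: the middle of the head of a turned wooden mallet lying on the bench (head 72 mm thick, 100 mm long; whole mallet 212 mm long), 36 mm above the bench. The handle points to -x of this frame.
Not all that is in view belongs to the job. What is shaped like the part that bears ladle_handle but blue or green is not meant.

How it is judged:
On the way:
1. the ladle is taken clear of the oiling stand (distance between ladle_hook and stand_bar above 0.08 m), for 0.1 s.
At the end, for the whole second after the job is handed in: Ladle released, at rest, hooked on the sleeve: hook point within 8 mm of the rail axis front to back, 6 mm in height, 15 mm of the sleeve's middle along the rail; upright within 0.2 rad, touching no neighbour. Hung utensils' hooks moved under 15 mm, mallet under 30 mm (x of ladle_hook in the frame of free_place between -0.008 and 0.008 m and y of ladle_hook in the frame of free_place between -0.015 and 0.015 m and z of ladle_hook in the frame of free_place between -0.006 and 0.006 m and angle between ladle_hook's own z axis and vertical below 0.2 rad and contact force between ladle and sleeve above 0.3 N and linear speed of ladle below 0.05 m/s and angular speed of ladle below 0.5 rad/s and contact force between ladle and hung_dipper below 0.05 N and contact force between ladle and hung_ladle below 0.05 N and contact force between ladle and hung_turner below 0.05 N and distance of each of hung_dipper_hook, hung_ladle_hook, hung_turner_hook from where it was at the start of the episode below 0.015 m and distance of mallet_head from where it was at the start of the episode below 0.03 m).
It fails at once if the hanging dipper is shifted by more than 15 mm or knocked off (distance of hung_dipper_hook from where it was at the start of the episode above 0.015 m).
It fails at once if the hanging ladle is shifted by more than 15 mm or knocked off (distance of hung_ladle_hook from where it was at the start of the episode above 0.015 m).
It fails at once if the hanging turner is shifted by more than 15 mm or knocked off (distance of hung_turner_hook from where it was at the start of the episode above 0.015 m).
It fails at once if the ladle is slammed on to the rail (over 40 N) (contact force between ladle and sleeve above 40 N).
It fails at once if the mallet is pushed away by more than 30 mm (distance of mallet_head from where it was at the start of the episode above 0.03 m).
It also fails if it takes over 48 s, if anything falls off the work surface, if the arm or the gripper's body presses on something with over 40 N, if the wrist force passes 120 N, or if a joint passes its speed limit or range.

## Robot

A 7-joint arm with a two-finger parallel gripper is mounted at the origin on the work surface. World frame = base frame: x ahead of the robot, y to its left, z up, the work surface at z = 0. Lengths are in m, angles in rad, forces in N, time in s.
With the tool pointing down it reaches from about 0.4 to 0.875 m from the base axis. Payload 6.5 kg.
Tool frame: the origin (TCP) lies between the finger pads; the fingertips stand 14 mm ahead of it and the grasp point (between the pads) lies 5 mm behind it; z points along the fingers, y is the line along which they close (so a half turn about z gives the same grasp; the last joint's range is limited). The gripper opens to 85 mm and grips with 20 to 120 N. Pads are 22 mm wide; open, the fingers measure 114 mm over their backs; the gripper's body (76 mm by 85 mm) begins 54 mm behind the grasp point. The pads swing forward as they close: fully open they stand 13 mm farther back than shut.
Start: joints at [-1.18, 0.536, -0.004, 1.538, 0.003, 1.067, -0.071], TCP at [0.287, 0.583, 0.245] pointing down, gripper open.
Joint ranges: [-2.7, 2.7], [-0.37, 2.16], [-1.27, 1.26], [0.24, 2.4], [-1.31, 4.45], [0.19, 1.91], [-2.76, 2.76]. Speed limits (rad/s): [2.39, 2.39, 3.14, 3.14, 3.14, 3.14, 3.14].

## Interface

Orientations are given as a 3x3 rotation matrix whose columns are the frame's x, y, z axes.
In Python, from plant import * gives the robot as it stands. The module is installed in compiled form; this text tells all that it offers.
- The arm moves only by the tool play_rows, never from a script. Its argument "steps" is a list of rows, each an object with "xyz": the shift along the world's x, y, z in mm, a list of three; "spin": the turn about the world's z in rad; "gripper": the opening, from -1 (shut) to 1 (fully open). In form: [{"xyz": [x, y, z], "spin": spin, "gripper": gripper}, ...]. A call has exactly 10 rows; each row shifts and turns the commanded pose from where the row before left it; what a row does not reach is not made up. A row lasts 1/8 s, in which the tool goes at most 62.5 mm and 10.7 degrees, less where a joint would pass 70% of its speed; a pose out of reach is approached as far as the arm can. A call is refused whole if a number of a shift passes 62.5 or a number of a turn 0.188, either way. A call with a gripper value outside its range is refused whole. The fingers move at their own pace and stop on an object; "newtons" is the grip in N (left out, the last holds). Time passes only in rows, so rows that do not move let the fingers close, or fill a call up. It gives the time, the measured TCP pose, the force, the opening and the grip force at its end, in the units of the state.
- read_state(): the state, without advancing time (a new reading comes with each control period).
- grab_frame(name): name is "side" or "top" or "wrist"; returns (picture, depth): 384x512x3 uint8, blue, green, red; 384x512 float32, m along the optical axis (not along the pixel's ray), 0 where there is no reading.
- camera_model(name): a dict with "K" (3x3 intrinsics, pixels), "dist" ([k1, k2, p1, p2, k3] as OpenCV has them; the pictures are not rectified), "pose" (4x4, takes a point from camera to world coordinates). Camera axes: x right, y up, looking along -z (the intrinsics and any distortion apply to the point x, -y, -z); pixel columns grow to the right and rows downward; lengths in m; the calibration is good to about 2 mm. A picture is of the moment at which its call begins: read the wrist's pose just before it. camera_model takes no time and is no camera call; for the wrist camera it gives the pose at the moment of the call.
- job_done(): hands the job in; it is judged then, once.
Trained networks look in the newest picture that a camera, given by its name, has taken for a name from the list of things; names that differ only in an ending like _2 or _b are one class to them, and where a whole thing is asked for, a point or a joint stands for the part that bears it (a point fixed in the world has none). Each returns a list of dicts, best first, with "confidence" (0 to 1); they miss things now and then, are a little off and sometimes report something else, mostly with a low value. They report only what shows in the picture. A call takes as long as a camera call. They do not tell look-alikes from the thing itself.
- look_for(camera, label): "xy" ([column, row] in pixels, amid what is visible of it).
- place_of(camera, label): "xy" ([column, row] in pixels: a listed point, or the origin of a listed thing).
The state is a dict: "clock": time; "joints": joint angles; "qd": joint speeds; "effort": joint torques, N m; "tcp_pos": TCP position; "eef_rot": TCP orientation; "force": force on the tool from outside, world axes, zero at the start; "wrist_torque": the same for the moment, N m; "finger_gap": finger opening in m; "gripper_force": force on a finger pad.
Only numpy, scipy, OpenCV 4.12 (cv2) and the standard library are available. Lean on these libraries where they do the work, as an engineer would, in place of code of your own. Each camera call takes 0.05 s, during which the arm holds its last target. There are 200 camera calls.

## Working session

There is one attempt and no reset: what is moved stays moved. The work goes in short steps, Python scripts to look and compute and a tool call to move; the robot and the scene stay as the last step left them, time stands still between calls to the robot, and variables do not carry over. Pictures are saved under pics/ and viewed, at most 10 in all, crops included, and the job is handed in when it is done.

Besides the shell and the picture viewer there is one more tool, called after ">>>" as name(argument=value, ...) on one line, values as JSON. play_rows: Moves the arm, as the interface text tells. Its arguments: {"type":"object","properties":{"steps":{"type":"array","items":{"type":"object","properties":{"xyz":{"type":"array","items":{"type":"number"}},"spin":{"type":"number"},"gripper":{"type":"number"}}}},"newtons":{"type":"number"}},"required":["steps"]}

```bash
mkdir -p pics
cat > h.py <<'E'
from plant import *
import numpy as np, cv2
def ray(cam,xy):
    m=camera_model(cam);K=np.array(m["K"],float);P=np.array(m["pose"])
    u=cv2.undistortPoints(np.array([[xy]],float),K,np.array(m["dist"],float))[0,0]
    return P[:3,3],P[:3,:3]@np.array([u[0],-u[1],-1.0])   # times depth
def at(cam,xy,depth):
    x,y=int(round(xy[0])),int(round(xy[1]));w=depth[max(0,y-1):y+2,max(0,x-1):x+2];w=w[w>0]
    if not len(w): return None
    o,d=ray(cam,xy);return o+d*np.median(w)
def tri(a,b):
    (o,d),(p,e)=a,b;d=d/np.linalg.norm(d);e=e/np.linalg.norm(e)
    A=np.c_[d,-e];s=np.linalg.lstsq(A,p-o,rcond=None)[0]
    q,r=o+s[0]*d,p+s[1]*e;return (q+r)/2,np.linalg.norm(q-r)
NAMES="ladle_handle ladle_hook ladle_bowl stand_bar free_place hung_dipper_hook hung_ladle_hook hung_turner_hook mallet_head".split()
E
python3 - <<'E'
from h import *
np.set_printoptions(precision=3,suppress=True)
s=read_state();print(s["clock"],s["tcp_pos"],s["eef_rot"],s["force"],s["finger_gap"])
ims=[]
R={}
for c in ("side","top"):
    im,d=grab_frame(c);ims.append(im);m=camera_model(c);print(c,np.array(m["pose"]).round(3).tolist())
    for n in NAMES:
        R[c,n]=r=place_of(c,n)[:3]
        print(c,n,[(np.round(q["xy"],0),round(q["confidence"],2),at(c,q["xy"],d)) for q in r])
for n in NAMES:
    for q in R["side",n][:2]:
        for p in R["top",n][:2]:
            x,g=tri(ray("side",q["xy"]),ray("top",p["xy"]));
            if g<.02: print("TRI",n,x,g)
cv2.imwrite("pics/side.png",ims[0]);cv2.imwrite("pics/top.png",ims[1])
print(read_state()["clock"])
E
```

```text
0.0 [0.286 0.583 0.244] [[-0.898  0.441 -0.001]
 [ 0.441  0.898 -0.002]
 [-0.    -0.002 -1.   ]] [-0.209  0.081  0.588] 0.08551451797674546
side [[-0.974, 0.183, -0.131, 0.486], [-0.225, -0.756, 0.614, 0.498], [0.013, 0.628, 0.778, 0.786], [0.0, 0.0, 0.0, 1.0]]
side ladle_handle [(array([312., 162.]), 0.79, array([ 0.487, -0.179,  0.098])), (array([332., 139.]), 0.75, array([ 0.443, -0.28 ,  0.101])), (array([277., 122.]), 0.62, array([ 0.629, -0.432,  0.001]))]
side ladle_hook [(array([269.,  96.]), 0.94, array([ 0.627, -0.254,  0.234])), (array([337., 112.]), 0.69, array([ 0.445, -0.297,  0.182])), (array([319., 150.]), 0.68, array([ 0.475, -0.143,  0.179]))]
side ladle_bowl [(array([265., 128.]), 0.7, array([ 0.64 , -0.292,  0.09 ])), (array([326., 145.]), 0.62, array([ 0.453, -0.336,  0.024])), (array([311., 185.]), 0.62, array([ 0.477, -0.171,  0.011]))]
side stand_bar [(array([269.,  95.]), 0.76, array([ 0.627, -0.256,  0.236]))]
side free_place [(array([301., 231.]), 0.33, array([0.481, 0.022, 0.061]))]
side hung_dipper_hook []
side hung_ladle_hook []
side hung_turner_hook []

[... 1057 characters left out ...]
array([202., 137.]), 0.56, array([0.666, 0.106, 0.245])), (array([242., 118.]), 0.52, array([0.704, 0.029, 0.244]))]
top hung_turner_hook [(array([242., 117.]), 0.76, array([0.705, 0.029, 0.245]))]
top mallet_head [(array([259., 242.]), 0.73, array([ 0.478, -0.002,  0.071]))]
TRI ladle_handle [ 0.441 -0.284  0.097] 0.003089195650787107
TRI ladle_hook [ 0.631 -0.278  0.216] 0.00026842847532283445
TRI ladle_hook [ 0.447 -0.304  0.177] 0.0046497077188479875
TRI ladle_bowl [ 0.465 -0.129  0.214] 0.007226584192294177
TRI ladle_bowl [ 0.455 -0.305  0.052] 0.0023696856594962318
TRI stand_bar [ 0.625 -0.255  0.235] 0.003037081628960063
TRI mallet_head [ 0.482 -0.002  0.032] 0.0022838067770828913
1.0
```

View pics/side.png

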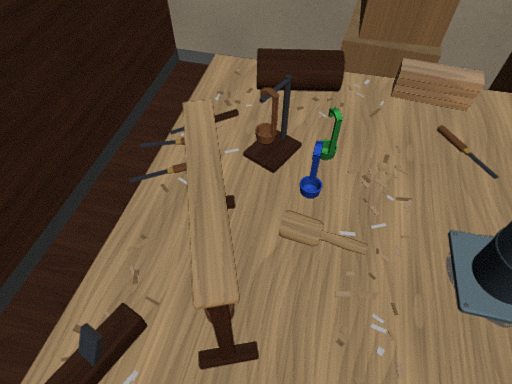

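View pics/top.png

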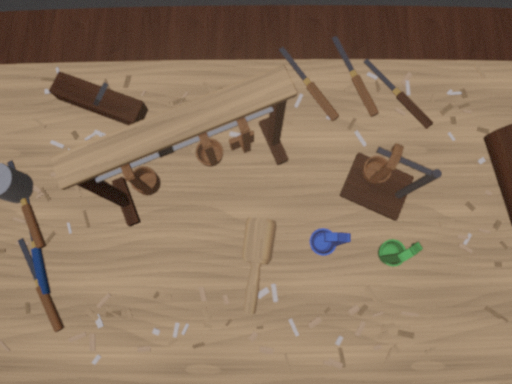

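Candidates for "the ladle": side (269,96)-(265,128), brown on the stand; blue (311,185) and green (332,139) are look-alikes, and the hung ladle on the rail is at top (208,150). I choose the brown one on the stand, with its hook at about (0.63,-0.27,0.23).

Rows only spin about z, but each one starts from where the last row ended. I'll test whether pushing past the reach limit tilts the tool.

>>> play_rows(steps=[{"xyz": [10, 20, 50], "spin": 0, "gripper": 1}, {"xyz": [20, 40, 30], "spin": 0, "gripper": 1}, {"xyz": [20, 40, 0], "spin": 0, "gripper": 1}, {"xyz": [20, 40, 0], "spin": 0, "gripper": 1}, {"xyz": [20, 40, 0], "spin": 0, "gripper": 1}, {"xyz": [20, 40, 0], "spin": 0, "gripper": 1}, {"xyz": [20, 40, 0], "spin": 0, "gripper": 1}, {"xyz": [20, 40, 0], "spin": 0, "gripper": 1}, {"xyz": [20, 40, 0], "spin": 0, "gripper": 1}, {"xyz": [0, 0, 0], "spin": 0, "gripper": 1}])

```text
clock: 2.25
tcp_pos: [0.3605, 0.8014, 0.3097]
eef_rot: [[-0.935, 0.356, 0.005], [0.355, 0.933, -0.059], [-0.025, -0.053, -0.998]]
force: [-0.0, 1.0, 0.7]
finger_gap: 0.0852
gripper_force: 0.0
```

```bash
python3 -c "
from h import *
np.set_printoptions(precision=3,suppress=True)
s=read_state();print(s['tcp_pos'],s['eef_rot'],s['joints'])"
```

```text
[0.361 0.801 0.31 ] [[-0.935  0.356  0.005]
 [ 0.355  0.933 -0.059]
 [-0.025 -0.053 -0.998]] [-1.1    1.151 -0.777  0.295  0.733  1.828 -0.098]
```

>>> play_rows(steps=[{"xyz": [-15, -30, 50], "spin": 0.05, "gripper": 1}, {"xyz": [-15, -30, 50], "spin": 0.05, "gripper": 1}, {"xyz": [-10, -20, 55], "spin": 0, "gripper": 1}, {"xyz": [0, 0, 55], "spin": 0, "gripper": 1}, {"xyz": [0, 0, 55], "spin": 0, "gripper": 1}, {"xyz": [0, 0, 55], "spin": 0, "gripper": 1}, {"xyz": [0, 0, 55], "spin": 0, "gripper": 1}, {"xyz": [0, 0, 55], "spin": 0, "gripper": 1}, {"xyz": [0, 0, 55], "spin": 0, "gripper": 1}, {"xyz": [0, 0, 0], "spin": 0, "gripper": 1}])

```text
clock: 3.5
tcp_pos: [0.3009, 0.6517, 0.5934]
eef_rot: [[-0.964, 0.259, 0.061], [0.259, 0.966, -0.011], [-0.061, 0.005, -0.998]]
force: [1.0, -0.2, 0.4]
finger_gap: 0.0855
gripper_force: 0.0
```

```bash
python3 -c "
from h import *
np.set_printoptions(precision=3,suppress=True)
s=read_state();print(s['tcp_pos'],s['eef_rot'],s['joints'])"
```

```text
[0.301 0.652 0.593] [[-0.964  0.259  0.061]
 [ 0.259  0.966 -0.011]
 [-0.061  0.005 -0.998]] [-1.35   0.631  0.349  0.609 -0.153  1.908  0.19 ]
```

>>> play_rows(steps=[{"xyz": [0, 0, 60], "spin": 0, "gripper": 1}, {"xyz": [0, 0, 60], "spin": 0, "gripper": 1}, {"xyz": [0, 0, 60], "spin": 0, "gripper": 1}, {"xyz": [0, 0, 60], "spin": 0, "gripper": 1}, {"xyz": [0, 0, 60], "spin": 0, "gripper": 1}, {"xyz": [20, 40, 40], "spin": 0, "gripper": 1}, {"xyz": [20, 40, 40], "spin": 0, "gripper": 1}, {"xyz": [20, 40, 40], "spin": 0, "gripper": 1}, {"xyz": [20, 40, 40], "spin": 0, "gripper": 1}, {"xyz": [20, 40, 40], "spin": 0, "gripper": 1}])

```text
clock: 4.75
tcp_pos: [0.3293, 0.6722, 0.7672]
eef_rot: [[-0.953, 0.207, 0.222], [0.274, 0.903, 0.332], [-0.132, 0.377, -0.917]]
force: [0.5, -0.4, -0.7]
finger_gap: 0.0852
gripper_force: 0.0
```

```bash
python3 -c "
from h import *
np.set_printoptions(precision=3,suppress=True)
s=read_state();print(s['tcp_pos'],s['eef_rot'],s['joints'])"
```

```text
[0.329 0.672 0.767] [[-0.953  0.207  0.222]
 [ 0.274  0.903  0.332]
 [-0.132  0.377 -0.917]] [-1.343  0.651  0.902  0.248 -0.663  1.908  0.261]
```

>>> play_rows(steps=[{"xyz": [5, -25, -55], "spin": 0, "gripper": 1}, {"xyz": [5, -25, -55], "spin": 0, "gripper": 1}, {"xyz": [5, -25, -55], "spin": 0.07, "gripper": 1}, {"xyz": [5, -25, -55], "spin": 0.07, "gripper": 1}, {"xyz": [5, -25, -50], "spin": 0.07, "gripper": 1}, {"xyz": [18, -50, 0], "spin": 0.07, "gripper": 1}, {"xyz": [18, -50, 0], "spin": 0.07, "gripper": 1}, {"xyz": [18, -50, 0], "spin": 0.07, "gripper": 1}, {"xyz": [18, -50, 0], "spin": 0.07, "gripper": 1}, {"xyz": [18, -50, 0], "spin": 0.07, "gripper": 1}])

```text
clock: 6.0
tcp_pos: [0.4403, 0.3194, 0.5491]
eef_rot: [[-0.956, -0.294, 0.011], [-0.262, 0.87, 0.417], [-0.133, 0.396, -0.909]]
force: [0.5, 0.3, 0.7]
finger_gap: 0.0855
gripper_force: 0.0
```

>>> play_rows(steps=[{"xyz": [18, -48, 0], "spin": 0.07, "gripper": 1}, {"xyz": [18, -48, 0], "spin": 0.07, "gripper": 1}, {"xyz": [18, -48, 0], "spin": 0.07, "gripper": 1}, {"xyz": [18, -48, 0], "spin": 0.07, "gripper": 1}, {"xyz": [18, -48, 0], "spin": 0.07, "gripper": 1}, {"xyz": [18, -48, 0], "spin": 0.07, "gripper": 1}, {"xyz": [18, -48, 0], "spin": 0.07, "gripper": 1}, {"xyz": [18, -48, 0], "spin": 0.07, "gripper": 1}, {"xyz": [0, 0, 40], "spin": 0, "gripper": 1}, {"xyz": [0, 0, 40], "spin": 0, "gripper": 1}])

```text
clock: 7.25
tcp_pos: [0.5675, -0.0042, 0.5248]
eef_rot: [[-0.715, -0.64, -0.28], [-0.697, 0.626, 0.349], [-0.048, 0.445, -0.894]]
force: [0.6, -0.4, -1.1]
finger_gap: 0.0857
gripper_force: 0.0
```

```bash
cat > st.py <<'E'
from h import *
np.set_printoptions(precision=3,suppress=True)
s=read_state();R=np.array(s['eef_rot']);t=np.array(s['tcp_pos']);z=R[:,2]
print(s['clock'],t,R.tolist(),s['joints'],'force',s['force'])
a=lambda v:round(float(np.degrees(np.arctan2(v[1],v[0]))),1)
print('arm az',a(t),'lean',round(float(np.degrees(np.arccos(-z[2]))),1),'lean az',a(z),'y az',a(R[:,1]),'y up deg',round(float(np.degrees(np.arcsin(R[2,1]))),1),'x up',round(float(np.degrees(np.arcsin(R[2,0]))),1))
E
python3 st.py
```

```text
7.25 [ 0.567 -0.004  0.525] [[-0.7150952839882154, -0.6403213359531824, -0.2804056374985094], [-0.6973841524550138, 0.6260152597661057, 0.3489415974695151], [-0.0478965418628077, 0.44507693858827024, -0.8942105121359721]] [ 0.173  0.456 -0.11   1.091 -0.305  1.907  2.365] force [ 0.557 -0.372 -1.074]
arm az -0.4 lean 26.6 lean az 128.8 y az 135.6 y up deg 26.4 x up -2.7
```

>>> play_rows(steps=[{"xyz": [10, -10, 50], "spin": 0, "gripper": 1}, {"xyz": [10, -10, 50], "spin": 0, "gripper": 1}, {"xyz": [10, -10, 50], "spin": 0, "gripper": 1}, {"xyz": [10, -10, 50], "spin": 0, "gripper": 1}, {"xyz": [10, -10, 50], "spin": 0, "gripper": 1}, {"xyz": [10, -10, 50], "spin": 0, "gripper": 1}, {"xyz": [10, -10, 50], "spin": 0, "gripper": 1}, {"xyz": [10, -10, 50], "spin": 0, "gripper": 1}, {"xyz": [10, -10, 50], "spin": 0, "gripper": 1}, {"xyz": [0, 0, 50], "spin": 0, "gripper": 1}])

```text
clock: 8.5
tcp_pos: [0.5436, -0.095, 0.8711]
eef_rot: [[-0.704, -0.583, 0.406], [-0.378, 0.791, 0.481], [-0.602, 0.185, -0.777]]
force: [0.6, 0.3, -0.4]
finger_gap: 0.0856
gripper_force: 0.0
```

```bash
python3 st.py
```

```text
8.5 [ 0.544 -0.095  0.871] [[-0.7035972987535934, -0.5830697932959715, 0.4061778641585968], [-0.3777999123934368, 0.791061893629217, 0.48113231718859734], [-0.6018455511027375, 0.185069437221683, -0.7768727283308969]] [ 0.911  0.39  -1.103  0.546 -0.129  1.908  1.998] force [ 0.569  0.291 -0.379]
arm az -9.9 lean 39.0 lean az 49.8 y az 126.4 y up deg 10.7 x up -37.0
```

>>> play_rows(steps=[{"xyz": [0, 5, -60], "spin": 0.0, "gripper": 1}, {"xyz": [0, 5, -60], "spin": 0.1, "gripper": 1}, {"xyz": [0, 5, -60], "spin": 0.15, "gripper": 1}, {"xyz": [0, 5, -60], "spin": 0.15, "gripper": 1}, {"xyz": [0, 0, -60], "spin": 0.15, "gripper": 1}, {"xyz": [0, 0, -20], "spin": 0.15, "gripper": 1}, {"xyz": [0, 0, 0], "spin": 0, "gripper": 1}, {"xyz": [0, 0, 30], "spin": 0, "gripper": 1}, {"xyz": [0, 0, 30], "spin": 0, "gripper": 1}, {"xyz": [0, 0, 30], "spin": 0, "gripper": 1}])

```text
clock: 9.75
tcp_pos: [0.5449, -0.0719, 0.6545]
eef_rot: [[-0.292, -0.956, 0.002], [-0.744, 0.228, 0.628], [-0.601, 0.182, -0.778]]
force: [-0.6, 0.8, -0.0]
finger_gap: 0.0857
gripper_force: 0.0
```

```bash
python3 st.py
```

```text
9.75 [ 0.545 -0.072  0.655] [[-0.2918561523657155, -0.9564598093819512, 0.00214927041610594], [-0.7437983313762783, 0.22837576969380197, 0.6281787564528329], [-0.6013185749402261, 0.18173921110702781, -0.7780660836831607]] [ 1.031  0.566 -1.256  1.    -0.14   1.834  2.66 ] force [-0.613  0.812 -0.024]
arm az -7.5 lean 38.9 lean az 89.8 y az 166.6 y up deg 10.5 x up -37.0
```

>>> play_rows(steps=[{"xyz": [0, 0, 35], "spin": 0, "gripper": 1}, {"xyz": [0, 0, 35], "spin": 0, "gripper": 1}, {"xyz": [0, 0, 35], "spin": 0, "gripper": 1}, {"xyz": [0, 0, 0], "spin": 0, "gripper": 1}, {"xyz": [0, 0, 0], "spin": 0, "gripper": 1}, {"xyz": [0, 0, 0], "spin": 0, "gripper": 1}, {"xyz": [0, 0, 0], "spin": 0, "gripper": 1}, {"xyz": [0, 0, 0], "spin": 0, "gripper": 1}, {"xyz": [0, 0, 0], "spin": 0, "gripper": 1}, {"xyz": [0, 0, 0], "spin": 0, "gripper": 1}])

```text
clock: 11.0
tcp_pos: [0.5374, -0.0526, 0.7274]
eef_rot: [[-0.289, -0.956, 0.041], [-0.73, 0.248, 0.637], [-0.62, 0.154, -0.77]]
force: [0.9, 1.1, 0.2]
finger_gap: 0.0856
gripper_force: 0.0
```

```bash
python3 st.py
```

```text
11.0 [ 0.537 -0.053  0.727] [[-0.2890816327881542, -0.956422660124696, 0.04107925004835405], [-0.7297848495939343, 0.24794509203572856, 0.6371320935556084], [-0.6195529702032695, 0.15420417158882066, -0.7696591392148294]] [ 0.979  0.529 -1.267  0.858 -0.173  1.909  2.567] force [0.884 1.1   0.171]
arm az -5.6 lean 39.7 lean az 86.3 y az 165.5 y up deg 8.9 x up -38.3
```

>>> play_rows(steps=[{"xyz": [0, 0, 35], "spin": 0, "gripper": 1}, {"xyz": [0, 0, 35], "spin": 0, "gripper": 1}, {"xyz": [0, 0, 35], "spin": 0, "gripper": 1}, {"xyz": [0, 0, 35], "spin": 0, "gripper": 1}, {"xyz": [0, -20, -55], "spin": 0, "gripper": 1}, {"xyz": [0, -20, -55], "spin": -0.1, "gripper": 1}, {"xyz": [0, -20, -55], "spin": -0.18, "gripper": 1}, {"xyz": [0, -10, -55], "spin": -0.18, "gripper": 1}, {"xyz": [0, -10, -55], "spin": -0.18, "gripper": 1}, {"xyz": [0, -10, -55], "spin": -0.18, "gripper": 1}])

```text
clock: 12.25
tcp_pos: [0.5312, -0.1064, 0.4753]
eef_rot: [[-0.706, -0.424, 0.567], [-0.258, 0.9, 0.351], [-0.659, 0.102, -0.745]]
force: [1.5, 1.0, -0.3]
finger_gap: 0.0856
gripper_force: 0.0
```

```bash
python3 st.py
```

```text
12.25 [ 0.531 -0.106  0.475] [[-0.7063792199512318, -0.42380669606393206, 0.5669358711463437], [-0.2579406639765678, 0.8999929546959451, 0.3513962085239253], [-0.6591623559400346, 0.10198316463532893, -0.745053301880172]] [ 1.716  0.054 -1.268  1.865 -0.696  0.955  2.756] force [ 1.507  0.97  -0.342]
arm az -11.3 lean 41.8 lean az 31.8 y az 115.2 y up deg 5.9 x up -41.2
```

>>> play_rows(steps=[{"xyz": [-5, -15, -10], "spin": -0.14, "gripper": 1}, {"xyz": [-5, -15, -20], "spin": -0.14, "gripper": 1}, {"xyz": [-5, -15, -20], "spin": -0.14, "gripper": 1}, {"xyz": [-5, -15, -20], "spin": -0.14, "gripper": 1}, {"xyz": [-5, -15, -20], "spin": -0.14, "gripper": 1}, {"xyz": [-5, -10, -20], "spin": -0.14, "gripper": 1}, {"xyz": [0, 0, 0], "spin": 0, "gripper": 1}, {"xyz": [0, 0, 0], "spin": 0, "gripper": 1}, {"xyz": [0, 0, 0], "spin": 0, "gripper": 1}, {"xyz": [0, 0, 0], "spin": 0, "gripper": 1}])

```text
clock: 13.5
tcp_pos: [0.5012, -0.1909, 0.367]
eef_rot: [[-0.666, 0.38, 0.643], [0.349, 0.919, -0.182], [-0.66, 0.103, -0.744]]
force: [-0.5, 0.7, 0.4]
finger_gap: 0.0854
gripper_force: 0.0
```

```bash
python3 st.py
cat > w.py <<'E'
from h import *
import sys
np.set_printoptions(precision=4,suppress=True)
im,d=grab_frame("wrist");cv2.imwrite("pics/"+sys.argv[1],im)
for n in sys.argv[2:]:
    print(n,[(np.round(q["xy"]),round(q["confidence"],2),at("wrist",q["xy"],d),[v.round(4).tolist() for v in ray("wrist",q["xy"])]) for q in place_of("wrist",n)[:3]])
E
python3 w.py w1.png ladle_handle ladle_hook ladle_bowl stand_bar
```

```text
13.5 [ 0.501 -0.191  0.367] [[-0.6655645178168152, 0.3795601730319331, 0.6426180418189638], [0.34882488204654155, 0.9193942531009529, -0.18175645526406384], [-0.6598068461970418, 0.1031905151305594, -0.7443162253361154]] [ 1.718 -0.168 -1.258  2.206 -0.798  0.344  2.216] force [-0.529  0.743  0.418]
arm az -20.9 lean 41.9 lean az -15.8 y az 67.6 y up deg 5.9 x up -41.3
ladle_handle [(array([221., 107.]), 0.75, array([ 0.608 , -0.2513,  0.1509]), [[0.3642, -0.1371, 0.4079], [0.6774, -0.3174, -0.714]])]
ladle_hook [(array([224., 179.]), 0.86, array([ 0.614 , -0.2565,  0.2389]), [[0.3642, -0.137, 0.4078], [0.7743, -0.3704, -0.5233]]), (array([57.,  9.]), 0.73, array([ 0.445 , -0.2934,  0.1783]), [[0.3642, -0.137, 0.4078], [0.3602, -0.6968, -1.0227]])]
ladle_bowl [(array([218.,  99.]), 0.88, array([ 0.6067, -0.2541,  0.1383]), [[0.3641, -0.1369, 0.4077], [0.663, -0.3203, -0.7362]])]
stand_bar [(array([228., 179.]), 0.94, array([ 0.6163, -0.2534,  0.2388]), [[0.3641, -0.1369, 0.4077], [0.7788, -0.36, -0.5218]])]
```

View pics/w1.png

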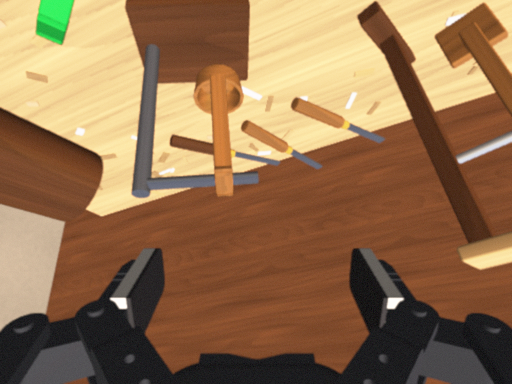

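The wrist view shows the brown ladle with its crest at (224,185), handle at (221,107-175) and bowl at (218,90). It hangs on the steel bar that runs from (150,185) to (255,179). Green is far off at (55,20), so the choice is confirmed. Next I fit the handle and bar from depth.

```bash
cat > fit.py <<'E'
from h import *
np.set_printoptions(precision=4,suppress=True)
def cloud(cam,d):
    m=camera_model(cam);K=np.array(m["K"],float);P=np.array(m["pose"])
    v,u=np.nonzero(d>0);q=cv2.undistortPoints(np.c_[u,v].astype(float)[:,None],K,np.array(m["dist"],float))[:,0]
    z=d[v,u][:,None];return (np.c_[q[:,0],-q[:,1],-np.ones(len(q))]*z)@P[:3,:3].T+P[:3,3]
def run(cam,c):
    im,d=grab_frame(cam);C=cloud(cam,d)
    n=lambda a,b,r:C[(C[:,2]>a)&(C[:,2]<b)&(np.hypot(C[:,0]-c[0],C[:,1]-c[1])<r)]
    for lo in np.arange(.12,.25,.02):
        p=n(lo,lo+.02,.025)
        if len(p)>3: print(cam,'z',round(lo+.01,3),len(p),p.mean(0),'y',np.percentile(p[:,1],[3,97]))
    b=n(.21,.245,.16)
    if len(b)>10:
        mu=b.mean(0);w=np.linalg.svd(b-mu,full_matrices=False)[2][0];w*=np.sign(w[1]);s=(b-mu)@w
        print(cam,'bar mid',mu,'dir',w,'az',np.degrees(np.arctan2(w[1],w[0])),'ends',mu+w*s.min(),mu+w*s.max(),len(b))
if __name__=="__main__":
    run("wrist",(.613,-.254));run("top",(.613,-.254))
E
python3 fit.py
```

```text
wrist z 0.13 200 [ 0.6071 -0.2539  0.13  ] y [-0.2615 -0.2467]
wrist z 0.15 220 [ 0.6071 -0.2539  0.1503] y [-0.2619 -0.2466]
wrist z 0.17 237 [ 0.6071 -0.2539  0.1704] y [-0.2615 -0.2465]
wrist z 0.19 251 [ 0.607  -0.2539  0.1902] y [-0.2621 -0.2466]
wrist z 0.21 286 [ 0.6072 -0.2538  0.2101] y [-0.2619 -0.2465]
wrist z 0.23 663 [ 0.6157 -0.2559  0.232 ] y [-0.2772 -0.2421]
wrist z 0.25 231 [ 0.623  -0.2613  0.243 ] y [-0.27   -0.2527]
wrist bar mid [ 0.6081 -0.2879  0.2314] dir [0.3551 0.9345 0.0246] az 69.19567664361577 ends [ 0.5858 -0.3466  0.2299] [ 0.6313 -0.2267  0.233 ] 2486
top z 0.13 27 [ 0.6087 -0.2541  0.1305] y [-0.2621 -0.2475]
top z 0.15 31 [ 0.6089 -0.2534  0.1501] y [-0.2614 -0.2473]
top z 0.17 33 [ 0.6092 -0.2532  0.1704] y [-0.2618 -0.2471]
top z 0.19 37 [ 0.6092 -0.2541  0.1901] y [-0.2619 -0.2481]
top z 0.21 34 [ 0.6092 -0.254   0.2103] y [-0.2622 -0.2477]
top z 0.23 116 [ 0.6186 -0.2559  0.2346] y [-0.2766 -0.2441]
top z 0.25 117 [ 0.6232 -0.261   0.2436] y [-0.2707 -0.2527]
top bar mid [ 0.6158 -0.2863  0.2361] dir [0.4106 0.9118 0.0035] az 65.75921219117437 ends [ 0.5881 -0.3478  0.2359] [ 0.6408 -0.2309  0.2363] 700
```

>>> play_rows(steps=[{"xyz": [7, -7, -20], "spin": 0, "gripper": 1}, {"xyz": [7, -7, -22], "spin": 0, "gripper": 1}, {"xyz": [7, -7, -22], "spin": 0, "gripper": 1}, {"xyz": [7, -7, -22], "spin": 0, "gripper": 1}, {"xyz": [7, -7, -22], "spin": 0, "gripper": 1}, {"xyz": [7, -7, -22], "spin": 0, "gripper": 1}, {"xyz": [8, -6, -22], "spin": 0, "gripper": 1}, {"xyz": [0, 0, 0], "spin": 0, "gripper": 1}, {"xyz": [0, 0, 0], "spin": 0, "gripper": 1}, {"xyz": [0, 0, 0], "spin": 0, "gripper": 1}])

```text
clock: 15.1
tcp_pos: [0.514, -0.227, 0.2794]
eef_rot: [[-0.685, 0.41, 0.602], [0.365, 0.909, -0.203], [-0.63, 0.08, -0.772]]
force: [-0.2, -0.2, -0.1]
finger_gap: 0.085
gripper_force: 0.0
```

```bash
python3 st.py
```

```text
15.1 [ 0.514 -0.227  0.279] [[-0.6854508772671983, 0.40964944669575243, 0.6019505176303879], [0.36450119632800154, 0.9087267013562503, -0.20335845228965452], [-0.6303141857273112, 0.08001945428489284, -0.772205228036475]] [ 1.304  0.221 -1.037  2.241  1.123  0.197  0.414] force [-0.236 -0.238 -0.109]
arm az -23.8 lean 39.4 lean az -18.7 y az 65.7 y up deg 4.6 x up -39.1
```

>>> play_rows(steps=[{"xyz": [12, -3, -16], "spin": 0, "gripper": 1}, {"xyz": [12, -4, -16], "spin": 0, "gripper": 1}, {"xyz": [12, -3, -16], "spin": 0, "gripper": 1}, {"xyz": [12, -4, -16], "spin": 0, "gripper": 1}, {"xyz": [12, -3, -16], "spin": 0, "gripper": 1}, {"xyz": [0, 0, 0], "spin": 0, "gripper": 1}, {"xyz": [0, 0, 0], "spin": 0, "gripper": 1}, {"xyz": [0, 0, 0], "spin": 0, "gripper": 1}, {"xyz": [0, 0, 0], "spin": 0, "gripper": 1}, {"xyz": [0, 0, 0], "spin": 0, "gripper": 1}])

```text
clock: 16.35
tcp_pos: [0.5739, -0.244, 0.199]
eef_rot: [[-0.686, 0.409, 0.602], [0.364, 0.909, -0.203], [-0.63, 0.08, -0.772]]
force: [0.1, -0.6, 0.9]
finger_gap: 0.0851
gripper_force: 0.0
```

```bash
python3 st.py
```

```text
16.35 [ 0.574 -0.244  0.199] [[-0.6859304257242923, 0.40924888962360984, 0.6016766551957403], [0.3641177965353346, 0.9089311099494994, -0.2031316509365873], [-0.6300140326309753, 0.07974699811161155, -0.7724783071259947]] [ 1.046  0.497 -0.855  2.174  1.877  0.342 -0.261] force [ 0.082 -0.559  0.949]
arm az -23.0 lean 39.4 lean az -18.7 y az 65.8 y up deg 4.6 x up -39.1
```

>>> play_rows(steps=[{"xyz": [10, -3, -14], "spin": 0, "gripper": 1}, {"xyz": [10, -3, -14], "spin": 0, "gripper": 1}, {"xyz": [10, -3, -15], "spin": 0, "gripper": 1}, {"xyz": [11, -4, -15], "spin": 0, "gripper": 1}, {"xyz": [0, 0, 0], "spin": 0, "gripper": 1}, {"xyz": [0, 0, 0], "spin": 0, "gripper": -1}, {"xyz": [0, 0, 0], "spin": 0, "gripper": -1}, {"xyz": [0, 0, 0], "spin": 0, "gripper": -1}, {"xyz": [0, 0, 0], "spin": 0, "gripper": -1}, {"xyz": [0, 0, 0], "spin": 0, "gripper": -1}], newtons=45)

```text
clock: 17.6
tcp_pos: [0.6153, -0.2568, 0.1412]
eef_rot: [[-0.686, 0.409, 0.602], [0.364, 0.909, -0.203], [-0.63, 0.08, -0.772]]
force: [-0.2, 1.5, 2.1]
finger_gap: 0.0171
gripper_force: 46.3
```

```bash
python3 st.py; python3 w.py w2.png ladle_hook free_place
```

```text
17.6 [ 0.615 -0.257  0.141] [[-0.6857730242824416, 0.40859709516719633, 0.6022987406490595], [0.3636826318410672, 0.9091992575252095, -0.2027107629425798], [-0.6304365967039578, 0.08003201819607608, -0.772103991441434]] [ 1.005  0.702 -0.852  2.094  2.048  0.461 -0.335] force [-0.217  1.5    2.053]
arm az -22.7 lean 39.5 lean az -18.6 y az 65.8 y up deg 4.6 x up -39.1
ladle_hook []
free_place []
```

View pics/w2.png

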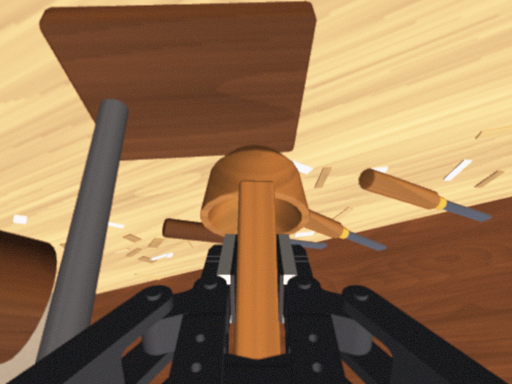

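Gripped: the handle is between the pads at about (257,270), gap 17 mm. I'll lift it off the bar and measure the rail from the top view.

>>> play_rows(steps=[{"xyz": [0, 0, 8], "spin": 0, "gripper": -1}, {"xyz": [0, 0, 10], "spin": 0, "gripper": -1}, {"xyz": [0, 0, 10], "spin": 0, "gripper": -1}, {"xyz": [0, 0, 10], "spin": 0, "gripper": -1}, {"xyz": [-14, 6, 0], "spin": 0, "gripper": -1}, {"xyz": [-14, 6, 0], "spin": 0, "gripper": -1}, {"xyz": [-14, 6, 0], "spin": 0, "gripper": -1}, {"xyz": [-14, 6, 0], "spin": 0, "gripper": -1}, {"xyz": [-10, 10, 0], "spin": 0, "gripper": -1}, {"xyz": [-5, 10, 0], "spin": 0, "gripper": -1}])

```text
clock: 19.0
tcp_pos: [0.5432, -0.2123, 0.1786]
eef_rot: [[-0.686, 0.409, 0.601], [0.365, 0.909, -0.203], [-0.629, 0.08, -0.773]]
force: [0.4, 1.3, -1.6]
finger_gap: 0.0173
gripper_force: 45.9
```

```bash
python3 st.py
cat > rail.py <<'E'
from fit import *
im,d=grab_frame("top");C=cloud("top",d);v,u=np.nonzero(d>0)
g=im[v,u].astype(int);sat=g.max(1)-g.min(1)
roi=(u>90)&(u<285)&(v>95)&(v<200)&(C[:,2]>.2)&(C[:,2]<.26)
r=C[roi&(sat<25)];
for it in range(4):
    mu=r.mean(0);w=np.linalg.svd(r-mu,full_matrices=False)[2][0];w*=np.sign(w[1])
    e=(r-mu)-np.outer((r-mu)@w,w);r=r[np.linalg.norm(e,axis=1)<max(.012-.002*it,.008)]
print('rail',mu,w,'az',np.degrees(np.arctan2(w[1],w[0])),len(r),'z pct',np.percentile(r[:,2],[5,50,95]))
n=np.array([w[1],-w[0],0]);n/=np.linalg.norm(n)
print('normal offs pct',np.percentile((r-mu)@n,[2,50,98]))
t=(C-mu)@w;o=(C-mu)@n;near=(np.abs(o)<.007)&roi
dark=near&(g.max(1)<70)&(sat<25);print('sleeve',len(t[dark]),np.percentile(t[dark],[5,25,50,75,95]) if dark.any() else '')
for a in np.arange(-.2,.2,.01):
    q=near&(t>a)&(t<a+.01)
    if q.any(): print(round(a+.005,3),g[q].mean(0).round(),q.sum(),C[q].mean(0))
H=roi&(sat>=25)&(C[:,2]>.237)
for tt in np.arange(-.2,.2,.01):
    q=H&(t>tt)&(t<tt+.01)
    if q.sum()>2: print('hooks',round(tt+.005,3),q.sum(),C[q].mean(0))
c=cv2.resize(im[90:210,70:310],None,fx=3,fy=3,interpolation=cv2.INTER_CUBIC);cv2.imwrite('pics/rail.png',c)
E
python3 rail.py
```

```text
19.0 [ 0.543 -0.212  0.179] [[-0.6862926937838542, 0.409379823706507, 0.6011742662497539], [0.3646218169024828, 0.9088384682031294, -0.2026414798429019], [-0.6293276325552796, 0.08012988616127052, -0.7729980156806022]] [ 1.088  0.53  -0.954  2.275  2.035  0.449 -0.441] force [ 0.371  1.263 -1.551]
arm az -21.4 lean 39.4 lean az -18.6 y az 65.8 y up deg 4.6 x up -39.0
rail [0.654  0.1464 0.2349] [-0.3859  0.9225  0.001 ] az 112.70016821229562 818 z pct [0.2314 0.2351 0.2378]
normal offs pct [-0.0042 -0.0003  0.0053]
sleeve 80 [0.0233 0.0295 0.0382 0.1758 0.1768]
-0.195 [67. 78. 96.] 24 [ 0.7259 -0.0301  0.226 ]
-0.185 [133. 133. 140.] 28 [ 0.7254 -0.0242  0.2354]
-0.175 [140. 140. 146.] 26 [ 0.7216 -0.0144  0.2342]
-0.165 [140. 140. 146.] 26 [ 0.7178 -0.0051  0.2346]
-0.155 [140. 141. 147.] 25 [0.7141 0.0038 0.2344]
-0.145 [140. 140. 146.] 25 [0.7104 0.0128 0.235 ]
-0.135 [123. 129. 141.] 22 [0.706  0.0212 0.237 ]
-0.125 [ 69.  94. 127.] 28 [0.7004 0.0306 0.2435]
-0.115 [106. 118. 138.] 29 [0.6975 0.0401 0.2395]
-0.105 [142. 141. 147.] 27 [0.6946 0.0498 0.2348]
-0.095 [140. 141. 147.]
[... 1073 characters left out ...]
140.] 20 [0.6058 0.2618 0.2384]
0.135 [142. 141. 145.] 29 [0.6023 0.2709 0.2346]
0.145 [143. 142. 146.] 26 [0.5979 0.2798 0.2352]
0.155 [143. 141. 146.] 30 [0.5943 0.2892 0.2344]
0.165 [140. 138. 142.] 28 [0.5904 0.2985 0.2347]
0.175 [72. 74. 82.] 57 [0.5851 0.3078 0.2315]
hooks -0.195 32 [ 0.7195 -0.0362  0.2474]
hooks -0.135 17 [0.6963 0.0218 0.2412]
hooks -0.125 68 [0.6935 0.0276 0.2413]
hooks -0.115 40 [0.6902 0.0347 0.2411]
hooks -0.055 20 [0.6648 0.0952 0.2408]
hooks -0.045 71 [0.6617 0.1008 0.2414]
hooks -0.035 27 [0.6583 0.107  0.2416]
hooks 0.105 40 [0.6042 0.2421 0.2412]
hooks 0.115 73 [0.6007 0.249  0.2413]
hooks 0.125 22 [0.5983 0.2549 0.2415]
hooks 0.175 7 [0.5806 0.3085 0.2503]
```

View pics/rail.png

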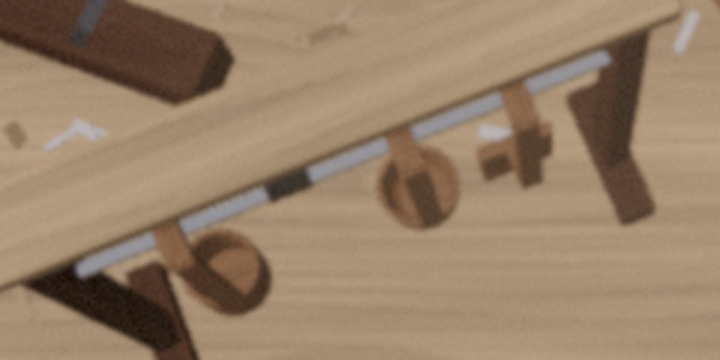

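>>> play_rows(steps=[{"xyz": [0, 30, 4], "spin": 0.08, "gripper": -1}, {"xyz": [0, 35, 0], "spin": 0.09, "gripper": -1}, {"xyz": [0, 38, 0], "spin": 0.09, "gripper": -1}, {"xyz": [0, 38, 0], "spin": 0.09, "gripper": -1}, {"xyz": [0, 38, 0], "spin": 0.09, "gripper": -1}, {"xyz": [0, 38, 0], "spin": 0.09, "gripper": -1}, {"xyz": [0, 38, 0], "spin": 0.09, "gripper": -1}, {"xyz": [2, 38, 0], "spin": 0.09, "gripper": -1}, {"xyz": [2, 38, 0], "spin": 0.09, "gripper": -1}, {"xyz": [2, 20, 0], "spin": 0.02, "gripper": -1}])

```text
clock: 20.3
tcp_pos: [0.5494, 0.1415, 0.1829]
eef_rot: [[-0.733, -0.392, 0.557], [-0.257, 0.917, 0.306], [-0.63, 0.081, -0.772]]
force: [-0.2, 0.5, -1.3]
finger_gap: 0.0174
gripper_force: 45.9
```

```bash
python3 st.py
```

```text
20.3 [0.549 0.142 0.183] [[-0.732553452339565, -0.39153581618857125, 0.55683493434494], [-0.25736821376414953, 0.9166089691398746, 0.3059241739977208], [-0.6301801663089971, 0.08079419740232553, -0.772233938425966]] [ 0.652  0.559 -1.056  2.285  2.072  0.301 -0.208] force [-0.205  0.541 -1.323]
arm az 14.4 lean 39.4 lean az 28.8 y az 113.1 y up deg 4.6 x up -39.1
```

```bash
cat > inhand.py <<'E'
from fit import *
s=read_state();t=np.array(s['tcp_pos']);n=np.array([.9225,.3859,0]);w=np.array([-.3859,.9225,0])
F=np.array([.6425,.1785,.23])
crops=[]
for cam in ("top","side","wrist"):
    im,d=grab_frame(cam);C=cloud(cam,d);v,u=np.nonzero(d>0);g=im[v,u].astype(int)
    L=np.c_[(C-F)@n,(C-F)@w,C[:,2]-.23]
    h=t+[.015,.0063,.089];k=(np.hypot(C[:,0]-h[0],C[:,1]-h[1])<.05)&(g.max(1)-g.min(1)>30)
    for lo in np.arange(-.17,.065,.02):
        p=L[k&(L[:,2]>lo)&(L[:,2]<=lo+.02)]
        if len(p)>4: print(cam,round(lo+.01,3),len(p),'n',(np.percentile(p[:,0],[3,97])*1e3).round(1),'w',(np.percentile(p[:,1],[3,97])*1e3).round(1),'mid w',round(1e3*np.percentile(p[:,1],[3,97]).mean(),1))
    if k.any(): print(cam,'max z',1e3*np.percentile(L[k][:,2],99))
    if cam!="wrist":
        c=[int(np.median(u[k])),int(np.median(v[k]))];x0=max(0,c[0]-65);y0=max(0,c[1]-50);crops.append(cv2.resize(im[y0:y0+100,x0:x0+130],(390,300),interpolation=cv2.INTER_CUBIC))
    else: crops.append(cv2.resize(im,(400,300)))
    for q in place_of(cam,"ladle_hook")[:3]:
        print(cam,q["xy"],round(q["confidence"],2))
cv2.imwrite("pics/hand%d.png"%int(s['clock']*100),np.vstack([np.hstack(crops[:2]),np.hstack([crops[2],np.zeros((300,380,3),np.uint8)])]));print(s['clock'])
E
python3 inhand.py; ls pics
```

```text
top -0.12 55 n [-72.3 -54.2] w [-15.1  25.7] mid w 5.3
top -0.1 68 n [-79.3 -51.8] w [-19.   29.1] mid w 5.0
top -0.08 156 n [-106.9  -47.7] w [-24.3  33.6] mid w 4.7
top -0.06 14 n [-107.4 -106.1] w [-2.8 10.2] mid w 3.7
top -0.04 25 n [-112.2  -84.8] w [-19.  23.] mid w 2.0
top -0.02 32 n [-112.9 -106.5] w [-37.2  11.2] mid w -13.0
top -0.0 25 n [-129.9 -106.3] w [-8.5 35.5] mid w 13.5
top 0.02 21 n [-129.  -106.5] w [-9.5  4.4] mid w -2.5
top 0.04 50 n [-108.8  -57.2] w [-15.7   2.9] mid w -6.4
top 0.06 256 n [-105.9  -61.6] w [-15.2   1.6] mid w -6.8
top max z 59.3251969044793
top [412.9, 250.9] 0.97
top [179.8, 182.9] 0.84
top [336.9, 237.0] 0.66
side -0.12 226 n [-94.9 -56.9] w [-14.5  11.2] mid w -1.7
side -0.1 230 n [-98.7 -51.1] w [-19.5  35.6] mid w 8.1
side -0.08 258 n [-103.4  -46.3] w [-23.1  35.8] mid w 6.3
side -0.04 5 n [-122.2 -100.1] w [-10.5  25.8] mid w 7.7
side -0.02 24 n [-106.7  -99.1] w [ 7.5 10.8] mid w 9.1
side -0.0 34 n [-106.6  -99. ] w [-3.5  9.7] mid w 3.1
side 0.02 43 n [-106.1  -65. ] w [-8.9  7.6] mid w -0.6
side 0.04 114 n [-109.2  -59.3] w [-11.6   5.7] mid w -3.0
side 0.06 236 n [-105.8  -63.3] w [-13.5   4.3] mid w -4.6
side max z 57.86002511870658
side [256.4, 214.6] 0.85
side [336.9, 112.9] 0.78
side [317.2, 149.0] 0.52
wrist -0.12 584 n [-103.8  -86.1] w [-19.9  23.6] mid w 1.8
wrist -0.1 3480 n [-106.   -54.5] w [-22.6  27.4] mid w 2.4
wrist -0.08 3130 n [-108.9  -54.6] w [-26.  30.] mid w 2.0
wrist -0.06 1641 n [-109.3 -104.2] w [-7.9  9.9] mid w 1.0
wrist -0.04 2002 n [-109.7 -106.9] w [-8.8  8. ] mid w -0.4
wrist -0.02 2388 n [-109.9 -106.8] w [-10.3   6.8] mid w -1.8
wrist -0.0 7 n [-119.7 -116.4] w [27.2 28.1] mid w 27.6
wrist max z -13.02215243672886
20.3
hand2030.png
rail.png
side.png
top.png
w1.png
w2.png
```

```bash
ls -t pics | head -1 | xargs -I{} cp pics/{} pics/hand.png
```

```text
(no output)
```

View pics/hand.png

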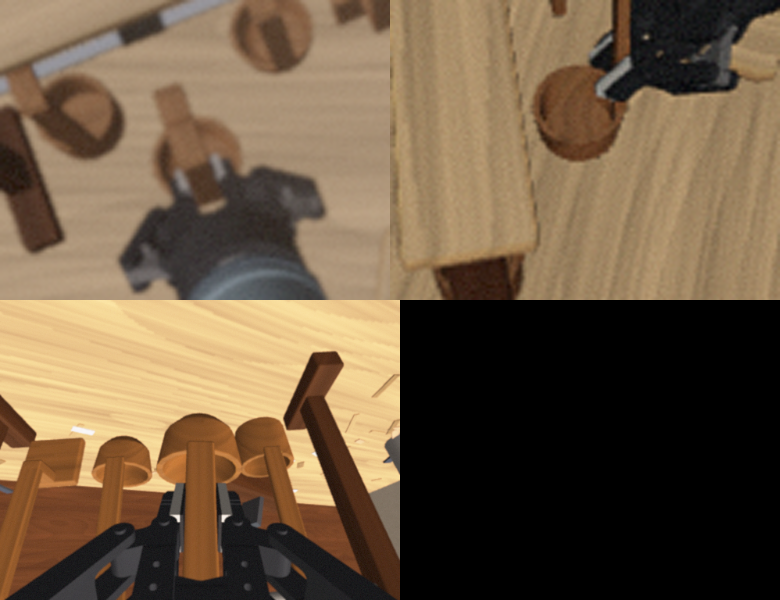

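>>> play_rows(steps=[{"xyz": [9, 4, 0], "spin": 0, "gripper": -1}, {"xyz": [10, 4, 0], "spin": 0, "gripper": -1}, {"xyz": [10, 4, 0], "spin": 0, "gripper": -1}, {"xyz": [10, 4, 0], "spin": 0, "gripper": -1}, {"xyz": [10, 4, 0], "spin": 0, "gripper": -1}, {"xyz": [10, 5, 0], "spin": 0, "gripper": -1}, {"xyz": [9, 4, 0], "spin": 0, "gripper": -1}, {"xyz": [9, 4, 0], "spin": 0, "gripper": -1}, {"xyz": [0, 0, 0], "spin": 0, "gripper": -1}, {"xyz": [0, 0, 0], "spin": 0, "gripper": -1}])

```text
clock: 21.85
tcp_pos: [0.6266, 0.171, 0.1824]
eef_rot: [[-0.735, -0.386, 0.558], [-0.253, 0.919, 0.302], [-0.629, 0.08, -0.773]]
force: [-0.6, 0.4, -0.8]
finger_gap: 0.0173
gripper_force: 45.8
```

```bash
python3 st.py; python3 inhand.py; cp pics/hand22*.png pics/hand2.png 2>/dev/null || cp pics/hand21*.png pics/hand2.png
```

```text
21.85 [0.627 0.171 0.182] [[-0.7347459116404416, -0.3855235716880983, 0.5581397862547594], [-0.2532726819588735, 0.9192083191702812, 0.30151121793642444], [-0.629286416428176, 0.08017257411982276, -0.7730271434160548]] [ 0.437  0.596 -0.87   2.104  1.868  0.256 -0.03 ] force [-0.624  0.379 -0.805]
arm az 15.3 lean 39.4 lean az 28.4 y az 112.8 y up deg 4.6 x up -39.0
top -0.12 34 n [ 1.  28.7] w [-49.7  18.7] mid w -15.5
top -0.1 58 n [ 6.5 29.3] w [-23.4  25.4] mid w 1.0
top -0.08 75 n [-5.2 22.9] w [-29.8  31.3] mid w 0.7
top -0.04 31 n [-24.8  -2.7] w [-23.2   7.5] mid w -7.8
top -0.02 37 n [-29.2 -23.2] w [-37.7  28. ] mid w -4.9
top -0.0 37 n [-31.6   3.1] w [-10.   35.7] mid w 12.9
top 0.02 37 n [-24.8 -21.4] w [-15.1   2.6] mid w -6.3
top 0.04 55 n [-26.2 -16.7] w [-16.6   0.5] mid w -8.1
top 0.06 42 n [-23.3 -14.1] w [-15.8  -0.2] mid w -8.0
top max z 113.40107588844555
top [338.5, 238.3] 0.74
top [165.5, 150.2] 0.74
top [163.8, 145.3] 0.65
side max z 112.54907140623844
wrist -0.16 23 n [-2.1  7.2] w [-50.6 -49.3] mid w -50.0
wrist -0.14 184 n [-6.3  6.4] w [-50.5 -46.9] mid w -48.7
wrist -0.12 723 n [-19.6  10.8] w [-49.8  22.3] mid w -13.8
wrist -0.1 3477 n [-22.1  29.4] w [-22.2  27.6] mid w 2.7
wrist -0.08 3149 n [-25.   29.1] w [-25.6  30.4] mid w 2.4
wrist -0.06 1644 n [-25.4 -19.8] w [-7.4 10.4] mid w 1.5
wrist -0.04 2021 n [-26.2 -23. ] w [-8.6  8.5] mid w -0.0
wrist -0.02 2426 n [-26.  -22.9] w [-9.9  7.3] mid w -1.3
wrist -0.0 10 n [-36.  -32.7] w [-35.1  28.4] mid w -3.4
wrist max z -12.796718745691209
21.85
```

View pics/hand2.png

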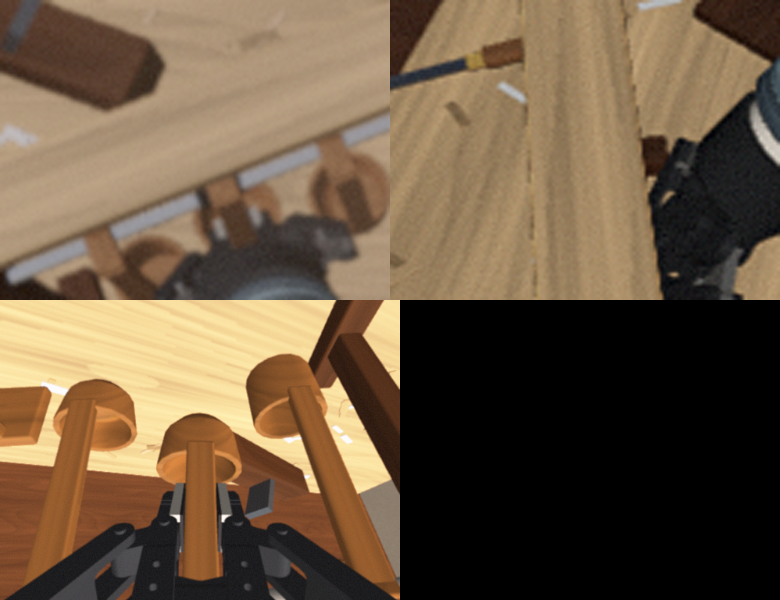

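The hook is over the sleeve, with its front face about 24 mm before the axis as wanted, and both neighbours are clear. I'll lower it slowly.

>>> play_rows(steps=[{"xyz": [-1, 3, -5], "spin": 0, "gripper": -1}, {"xyz": [0, 0, -5], "spin": 0, "gripper": -1}, {"xyz": [0, 0, -5], "spin": 0, "gripper": -1}, {"xyz": [0, 0, -5], "spin": 0, "gripper": -1}, {"xyz": [0, 0, -5], "spin": 0, "gripper": -1}, {"xyz": [0, 0, -5], "spin": 0, "gripper": -1}, {"xyz": [0, 0, -4], "spin": 0, "gripper": -1}, {"xyz": [0, 0, -2], "spin": 0, "gripper": -1}, {"xyz": [0, 0, -1], "spin": 0, "gripper": -1}, {"xyz": [0, 0, -1], "spin": 0, "gripper": -1}])

```text
clock: 23.4
tcp_pos: [0.626, 0.1741, 0.1448]
eef_rot: [[-0.734, -0.386, 0.559], [-0.253, 0.919, 0.302], [-0.63, 0.08, -0.773]]
force: [0.0, 0.6, -1.1]
finger_gap: 0.0176
gripper_force: 45.9
```

>>> play_rows(steps=[{"xyz": [0, 0, -1], "spin": 0, "gripper": -1}, {"xyz": [0, 0, -1], "spin": 0, "gripper": -1}, {"xyz": [0, 0, -1], "spin": 0, "gripper": -1}, {"xyz": [0, 0, -0.5], "spin": 0, "gripper": -1}, {"xyz": [0, 0, 0], "spin": 0, "gripper": -1}, {"xyz": [0, 0, 0], "spin": 0, "gripper": -1}, {"xyz": [0, 0, 0], "spin": 0, "gripper": -1}, {"xyz": [0, 0, 0], "spin": 0, "gripper": -1}, {"xyz": [0, 0, 0], "spin": 0, "gripper": -1}, {"xyz": [0, 0, 0], "spin": 0, "gripper": -1}])

```text
clock: 24.65
tcp_pos: [0.6262, 0.1742, 0.1415]
eef_rot: [[-0.734, -0.386, 0.559], [-0.253, 0.919, 0.302], [-0.63, 0.08, -0.772]]
force: [-0.8, -0.0, 3.7]
finger_gap: 0.0171
gripper_force: 46.3
```

Contact: the load went from -1 N to +3.7 N. I'll release with a partial opening.

>>> play_rows(steps=[{"xyz": [0, 0, 0], "spin": 0, "gripper": -0.5}, {"xyz": [0, 0, 0], "spin": 0, "gripper": -0.4}, {"xyz": [0, 0, 0], "spin": 0, "gripper": -0.3}, {"xyz": [0, 0, 0], "spin": 0, "gripper": -0.2}, {"xyz": [0, 0, 0], "spin": 0, "gripper": -0.1}, {"xyz": [0, 0, 0], "spin": 0, "gripper": 0}, {"xyz": [0, 0, 0], "spin": 0, "gripper": 0}, {"xyz": [0, 0, 0], "spin": 0, "gripper": 0}, {"xyz": [0, 0, 0], "spin": 0, "gripper": 0}, {"xyz": [0, 0, 0], "spin": 0, "gripper": 0}])

```text
clock: 25.9
tcp_pos: [0.6259, 0.174, 0.1412]
eef_rot: [[-0.735, -0.385, 0.559], [-0.253, 0.919, 0.302], [-0.63, 0.08, -0.773]]
force: [-1.0, -0.7, 0.7]
finger_gap: 0.0426
gripper_force: 0.0
```

```bash
python3 st.py; python3 inhand.py | grep wrist; ls -t pics|head -1
```

```text
25.9 [0.626 0.174 0.141] [[-0.7345031241450795, -0.38537483912799425, 0.5585618980813057], [-0.2530307157346588, 0.9192745197314413, 0.30151254412931905], [-0.6296670687878829, 0.08012858877829353, -0.7727216780603965]] [ 0.475  0.737 -0.943  2.116  2.062  0.381 -0.143] force [-1.026 -0.745  0.674]
arm az 15.5 lean 39.4 lean az 28.4 y az 112.7 y up deg 4.6 x up -39.0
wrist -0.16 795 n [-24.6  23.8] w [-21.9  51.8] mid w 15.0
wrist -0.14 3951 n [-26.3  26.3] w [-25.4  28.1] mid w 1.3
wrist -0.12 3227 n [-28.8  26.3] w [-30.   28.8] mid w -0.6
wrist -0.1 1792 n [-28.5 -18.6] w [-16.5  10.8] mid w -2.8
wrist -0.08 2176 n [-28. -24.] w [-7.3 10. ] mid w 1.4
wrist -0.06 2336 n [-27.5 -23.8] w [-7.8  9.2] mid w 0.7
wrist max z -54.472855328655015
hand2590.png
```

>>> play_rows(steps=[{"xyz": [-5, -3, 7], "spin": 0, "gripper": 0}, {"xyz": [-6, -3, 8], "spin": 0, "gripper": 0}, {"xyz": [-6, -3, 8], "spin": 0, "gripper": 0}, {"xyz": [-6, -3, 8], "spin": 0, "gripper": 0}, {"xyz": [-8, -4, 8], "spin": 0, "gripper": 0}, {"xyz": [-8, -4, 8], "spin": 0, "gripper": 0}, {"xyz": [-10, -5, 8], "spin": 0, "gripper": 0}, {"xyz": [-10, -5, 8], "spin": 0, "gripper": 0}, {"xyz": [-10, -5, 8], "spin": 0, "gripper": 0}, {"xyz": [-10, -5, 8], "spin": 0, "gripper": 0}])

```text
clock: 27.45
tcp_pos: [0.5461, 0.1337, 0.2206]
eef_rot: [[-0.734, -0.386, 0.559], [-0.254, 0.919, 0.301], [-0.63, 0.08, -0.773]]
force: [-0.0, 0.2, -0.5]
finger_gap: 0.0428
gripper_force: 0.0
```

>>> play_rows(steps=[{"xyz": [0, 0, 0], "spin": 0, "gripper": 0}, {"xyz": [0, 0, 0], "spin": 0, "gripper": 0}, {"xyz": [0, 0, 0], "spin": 0, "gripper": 0}, {"xyz": [0, 0, 0], "spin": 0, "gripper": 0}, {"xyz": [0, 0, 0], "spin": 0, "gripper": 0}, {"xyz": [0, 0, 0], "spin": 0, "gripper": 0}, {"xyz": [0, 0, 0], "spin": 0, "gripper": 0}, {"xyz": [0, 0, 0], "spin": 0, "gripper": 0}, {"xyz": [0, 0, 0], "spin": 0, "gripper": 0}, {"xyz": [0, 0, 0], "spin": 0, "gripper": 0}])

```text
clock: 28.7
tcp_pos: [0.5469, 0.134, 0.2202]
eef_rot: [[-0.735, -0.385, 0.559], [-0.253, 0.919, 0.302], [-0.63, 0.08, -0.773]]
force: [0.4, -0.2, -0.5]
finger_gap: 0.0429
gripper_force: 0.0
```

```bash
cat > fin.py <<'E'
from fit import *
n=np.array([.9225,.3859,0]);w=np.array([-.3859,.9225,0]);F=np.array([.6425,.1785,.23])
im,d=grab_frame("wrist");C=cloud("wrist",d);v,u=np.nonzero(d>0);g=im[v,u].astype(int)
L=np.c_[(C-F)@n,(C-F)@w,C[:,2]-.23];k=(abs(L[:,0])<.045)&(abs(L[:,1])<.04)&(g.max(1)-g.min(1)>30)
for lo in np.arange(-.17,.03,.02):
    p=L[k&(L[:,2]>lo)&(L[:,2]<=lo+.02)]
    if len(p)>4: print(round(lo+.01,3),len(p),(np.percentile(p[:,:2],[3,97],axis=0)*1e3).round(1).T.tolist(),'max z',round(p[:,2].max()*1e3,1))
cv2.imwrite("pics/fin.png",im);print(read_state()['clock'])
E
python3 fin.py
```

```text
-0.16 335 [[-24.1, 25.6], [-23.3, 22.5]] max z -150.0
-0.14 1455 [[-25.9, 27.6], [-25.4, 25.5]] max z -130.0
-0.12 1124 [[-28.5, 28.9], [-28.8, 28.3]] max z -110.1
-0.1 487 [[-28.4, -23.8], [-6.7, 10.6]] max z -90.0
-0.08 545 [[-27.8, -24.4], [-7.2, 9.8]] max z -70.2
-0.06 618 [[-27.2, -23.1], [-8.2, 9.1]] max z -50.0
-0.04 699 [[-26.7, -22.8], [-8.8, 8.3]] max z -30.0
-0.02 847 [[-26.3, 13.9], [-12.5, 7.6]] max z -10.1
-0.0 1094 [[-26.8, -2.6], [-13.3, 8.7]] max z 10.0
0.02 299 [[-14.9, 1.7], [-12.6, 4.7]] max z 15.2
28.75
```

View pics/fin.png

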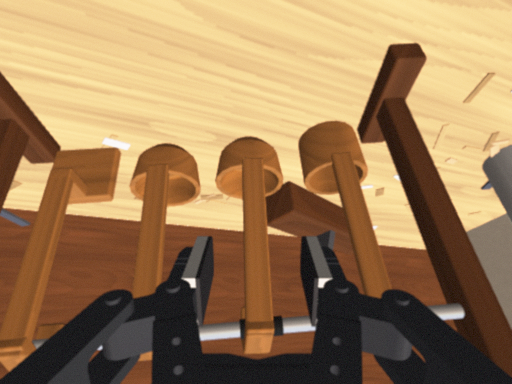

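The ladle hangs on the black sleeve with its crest at (258,335). Its bowl at (250,165) is clear of both neighbours at (165,175) and (333,155), and the tilt is about 0.05 rad. I'll hand it in.

```bash
python3 -c "
from plant import *
print(job_done())"
```

```text
the job is handed in; nothing more can be done
None
```

The ladle hangs released on the rubber sleeve, within about 5 mm of its middle and 0.05 rad of upright, clear of both neighbours; I handed the job in at 28.8 s of the 48 s, and no verdict came back.

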